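Sound the chime slide and hold the talk dial of a classroom call station

TASK

Get the classroom call station on the air: on the cream chime box, pull the sprung brass slide straight out until its black pointer stands at the red line (not well past it), keep it there for a second, then guide it back in to rest without letting it snap home. Then turn the spring-return dial on the grey station clockwise past the white and the yellow dot to the third, red dot (not beyond it) and hold it there against its spring: finish with the fingers still holding the dial at red, because it springs back if released. Leave the other things on the desk where they lie.

Things in the scene. Friction and masses are not known exactly. Their poses are not given: they have to be found in the camera images.
- chime_box: Cream box fixed to the desk; origin on the desk top (z = 0). Housing 90 x 80 mm, 58 mm high, at local x +10 to +100 mm; in front of it a flat scale bed, 4 mm high, 80 mm wide, local x -112 to +12 mm, with black ticks every 14 mm and a red line at local x -70 mm. The slide comes out along the box's own -x.
- slide_grip (a point): Grip point on the slide's brass paddle, on its centre line, 58 mm above the desk; moves with it, axes those of the chime box; at rest at the box's local x -28, y 0 mm. Paddle 22 mm along x, 16 mm along y, from 12 to 74 mm above the desk; a 10 mm rod, 22 mm above the desk, joins it to the housing, whose face is 27 mm behind it at rest. A thin black pointer crosses its foot.
- slide (a joint): How far the slide is out, m: 0 at rest, 0.042 with the pointer on the red line, stop at 0.070. A spring pulls it back (2.2 N at rest, 6.8 N at the red line); let go at the red line it snaps home at more than 0.5 m/s, let go within 5 mm of rest it goes home softly.
- station: Grey call station fixed to the desk, 150 x 150 mm, 60 mm high; origin on the desk top under its centre. The dial is on top, its axis vertical through the centre. Around it, 55 mm from the axis, are 11 mm dots: black (rest), then clockwise white, yellow, red, 0.36 rad apart, at pi + 0.54, pi + 0.18, pi - 0.18, pi - 0.54 rad anticlockwise from the station's +x.
- dial_bar: The dial's black bar grip, 60 mm long (its x), 14 mm wide (its y), 36 mm high, on a black disc of 76 mm diameter whose top is 68 mm above the desk; bar top 104 mm above the desk. Origin on the axis at the bar's underside. A white line marks the end (its +x) that points at the dots.
- dial_grip (a point): Grip point of the dial: on its axis, 92 mm above the desk (12 mm below the bar's top); axes those of the bar.
- dial (a joint): How far the dial is turned clockwise seen from above, rad: 0 at rest (black dot), detents felt at 0.36 (white), 0.72 (yellow) and 1.08 (red), stop at 1.45. A spring always returns it to 0: about 0.06 N m at rest, 0.14 N m at red, with detent ripples of about 0.03 N m on top.
- handset: Black bakelite telephone handset lying on its two cups, 220 mm long (its x), 58 mm high. Origin on the desk under its middle. Bystander.
- drawer_key: Small flat brass drawer key, 56 mm long, 4 mm thick. Origin under its middle. Bystander.
- chalk_tin: Open square tin of coloured chalk, 85 x 85 x 28 mm. Origin under its centre. Bystander.
- chalk_holder: Brass chalk holder, 110 mm long, 13 mm thick, lying. Origin under its middle. Bystander.
- stapler: Red stapler, 140 mm long, 48 mm high. Origin under its middle. Bystander.
- mug: Blue mug, 80 mm diameter, 90 mm high. Origin under its centre. Bystander.
Things that resemble listed ones, but are neither listed nor needed, are in the scene too. Leave any blue look-alike of the chime_box alone.

How it is judged:
By the outcome, as a careful person would: the job done as asked, in the order asked, and still so for the second after the job is handed in, while the arm keeps its last pose, push and grip.
It also fails if it takes over 54 s, if anything falls off the work surface, if the arm or the gripper's body presses on something with over 40 N, if the wrist force passes 120 N, or if a joint passes its speed limit or range.

ROBOT

A 6-joint arm with a two-finger parallel gripper is mounted at the origin on the work surface. World frame = base frame: x ahead of the robot, y to its left, z up, the work surface at z = 0. Lengths are in m, angles in degrees, forces in N, time in s.
With the tool pointing down it reaches from about 0.4 to 0.825 m from the base axis. Payload 7 kg.
Tool frame: the origin (TCP) lies on the centre line of the jaws, within the pads' length; the fingertips stand 22 mm ahead of it and the grasp point (between the pads) lies 3 mm ahead of it; z points along the fingers, y is the line along which they close (so a half turn about z gives the same grasp; the last joint's range is limited). The gripper opens to 88 mm and grips with 3 to 60 N. Pads are 19 mm wide; open, the fingers measure 130 mm over their backs; the gripper's body (78 mm by 193 mm) begins 47 mm behind the grasp point.
Start: joints at [16.507, 20.546, 0.682, 0, -70.136, -16.507], TCP at [0.675, -0, 0.249] pointing down, gripper open.
Joint ranges: [-176.03, 176.03], [-82.01, 121.73], [-58.28, 71.71], [-173.87, 95.51], [-174.79, -0.11], [-173.66, 173.66]. Speed limits (degrees/s): [136.94, 136.94, 172.46, 180, 180, 180].

INTERFACE

Orientations are given as [roll, pitch, yaw] about the fixed x, y, z axes, in that order (R = Rz(yaw) Ry(pitch) Rx(roll)).
In Python, from plant import get_state, cams, r gives the robot as it stands.
- The arm moves only by the tool apply_moves, never from a script. Its argument "targets" is a list of rows, each an object with "dp": the shift along the world's x, y, z in m, a list of three; "yaw": the turn about the world's z in degrees. In form: [{"dp": [x, y, z], "yaw": yaw}, ...]. A call has 1 to 20 rows; each row is the pose to reach, as a shift and turn from the pose commanded when the call began; what a row does not reach only later rows make up. A row lasts 1/12 s, in which the tool goes at most 41.7 mm and 7.16 degrees, less where a joint would pass 70% of its speed; a pose out of reach is approached as far as the arm can. A call with a gripper value outside its range is refused whole. "grip" is the gripper command: -1 is fully open, 1 is shut, values between are in proportion, set as the call begins (left out, the last holds). The fingers move at their own pace and stop on an object; "squeeze" is the grip in N (left out, the last holds). Time passes only in rows, so rows that repeat a pose let the fingers close. It gives the time, the measured TCP pose, the force, the opening and the grip force at its end, in the units of the state.
- get_state(): the state, without advancing time (a new reading comes with each control period).
- cams.capture(name): name is "scene" or "side" or "wrist"; returns a dict with "image" (420x560x3 uint8, red, green, blue), "range_z" (420x560 float32, m along the optical axis (not along the pixel's ray), 0 where there is no reading), "fx", "fy", "cx", "cy" (pixels), "R" (3x3) and "t" (3): a world point X has camera coordinates R X + t; the wrist camera has in their place "T_tool_cam" (4x4, takes a point from camera to tool coordinates, whose origin is the TCP and whose axes are the flange's). Camera axes: x right, y down, z forward; pixel columns grow to the right and rows downward; lengths in m; the calibration is good to about 2 mm. A picture is of the moment at which its call begins: read the wrist's pose just before it.
- r.close_job(): hands the job in; it is judged then, once.
The state is a dict: "time_s": time; "joints": joint angles; "qd": joint speeds; "joint_torque": joint torques, N m; "tcp_pos": TCP position; "eef_rot": TCP orientation; "contact_force": force on the tool from outside, world axes, zero at the start; "moment": the same for the moment, N m; "gripper_width": finger opening in m; "gripper_force": force on a finger pad.
Only numpy, scipy, OpenCV 4.12 (cv2) and the standard library are available. Lean on these libraries where they do the work, as an engineer would, in place of code of your own. Each camera call takes 0.05 s, during which the arm holds its last target. There are 200 camera calls.

## Working session

There is one attempt and no reset: what is moved stays moved. The work goes in short steps, Python scripts to look and compute and a tool call to move; the robot and the scene stay as the last step left them, time stands still between calls to the robot, and variables do not carry over. Pictures are saved under pics/ and viewed, at most 10 in all, crops included, and the job is handed in when it is done.

Besides the shell and the picture viewer there is one more tool, called after "Emit:" as name([rows], argument=value, ...), one row to a line, values as JSON. apply_moves: Moves the arm, as the interface text tells. Its arguments: {"type":"object","properties":{"targets":{"type":"array","items":{"type":"object","properties":{"dp":{"type":"array","items":{"type":"number"}},"yaw":{"type":"number"}}}},"grip":{"type":"number"},"squeeze":{"type":"number"}},"required":["targets"]}

```bash
mkdir -p pics; cat > h.py <<'E'
import numpy as np, cv2
from plant import get_state, cams, r
def cap(n,save=None):
    s=get_state(); d=cams.capture(n)
    if save: cv2.imwrite('pics/'+save,d['image'][:,:,::-1])
    np.savez(f'{n}.npz',**{k:v for k,v in d.items()},tcp=s['tcp_pos'],rot=s['eef_rot'])
    return d
def pts(d):
    z=d['range_z']; v,u=np.indices(z.shape)
    c=np.stack([(u-d['cx'])/d['fx']*z,(v-d['cy'])/d['fy']*z,z],-1)
    return (c-d['t'])@d['R']
E
python3 - <<'E'
from h import *
a=cap('scene','scene.png'); b=cap('side','side.png')
print(get_state()); print(a['R'],a['t'],b['R'],b['t'])
E
```

```text
{'time_s': 0.1, 'joints': array([ 1.65048827e+01,  2.05868180e+01,  6.37250291e-01, -1.69996614e-02,
       -7.01360188e+01, -1.65065928e+01]), 'qd': array([ 0.03663079, -0.0796048 ,  0.0892097 , -0.00760363, -0.00518783,
        0.08809269]), 'joint_torque': array([-1.42273191e-03, -5.84165347e+01,  2.93752134e+01,  7.01551259e+00,
        1.01412315e-02, -6.66964229e-05]), 'tcp_pos': array([ 6.74579866e-01, -5.68284384e-05,  2.47710997e-01]), 'eef_rot': array([ 1.79913400e+02, -8.99654625e-03, -9.00074915e+01]), 'contact_force': array([-0.13794486,  0.13536828, -0.30191557]), 'moment': array([ 0.02601763, -0.01509506, -0.03925249]), 'gripper_force': 0.0, 'gripper_width': 0.08731347574416301}
[[ 0.34769024  0.93760727  0.00202637]
 [ 0.75012195 -0.27686767 -0.60055087]
 [-0.56251983  0.2103257  -0.79958398]] [-0.17725224 -0.33053439  1.69222774] [[-0.95980706 -0.28046602  0.01045046]
 [-0.18173333  0.59268803 -0.78466165]
 [ 0.21387706 -0.75502299 -0.61983618]] [0.49465702 0.15891052 1.10332612]
```

View pics/scene.png

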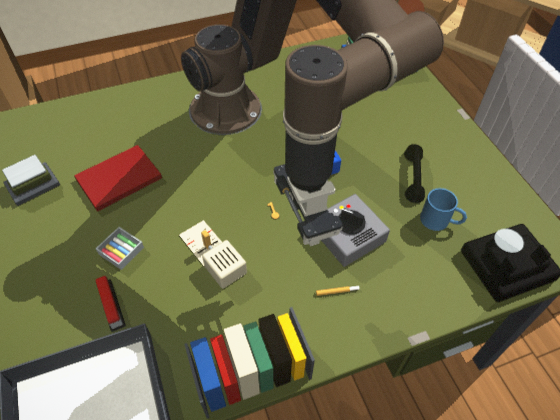

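View pics/side.png

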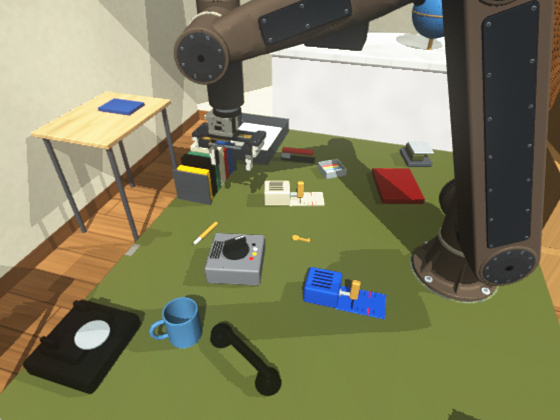

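The scene view shows the cream box at (225,263) with its slide at (207,238), and the grey station at (352,232) with the arm partly over it. The side view shows the cream box at (280,193), its paddle at (300,189), the station at (236,258), and the blue look-alike at (340,290).

```bash
python3 - <<'E'
from h import *
def rect(P):
    (c,s,a)=cv2.minAreaRect((P[:,:2]*1000).astype(np.float32)); return np.round(c,1),np.round(s,1),round(a,1)
for n,(bu,bv,bu2,bv2),(su,sv,su2,sv2) in [('scene',(175,215,250,290),(310,190,395,270)),('side',(260,175,330,210),(200,228,272,290))]:
    d=dict(np.load(n+'.npz')); P=pts(d); im=d['image'].astype(int); hsv=cv2.cvtColor(d['image'],cv2.COLOR_RGB2HSV)
    v,u=np.indices(P.shape[:2]); ok=d['range_z']>0
    B=ok&(u>bu)&(u<bu2)&(v>bv)&(v<bv2); z=P[...,2]
    top=B&(abs(z-.058)<.004); cream=(hsv[...,1]<90)&(hsv[...,2]>120)
    print(n,'boxtop',top.sum(),rect(P[top&cream]),np.median(z[top&cream]))
    bed=B&(abs(z-.004)<.004)&cream
    print('bed',bed.sum(),rect(P[bed]),'z',np.median(z[bed]))
    br=B&(hsv[...,1]>130)&(hsv[...,0]>10)&(hsv[...,0]<28)&(z>.03)
    print('paddle',br.sum(),P[br].mean(0).round(4),P[br].max(0).round(4),P[br].min(0).round(4))
    red=B&((hsv[...,0]<7)|(hsv[...,0]>172))&(hsv[...,1]>120)&(z<.015)
    if red.sum(): print('red',red.sum(),P[red].mean(0).round(4))
    S=ok&(u>su)&(u<su2)&(v>sv)&(v<sv2)
    st=S&(abs(z-.06)<.004); print('station',st.sum(),rect(P[st]))
    bt=S&(abs(z-.104)<.006)&(hsv[...,2]<110); print('bar',bt.sum(),rect(P[bt]) if bt.sum()>3 else '')
    for nm,m in dict(red=((hsv[...,0]<7)|(hsv[...,0]>172))&(hsv[...,1]>150),yel=(hsv[...,0]>22)&(hsv[...,0]<35)&(hsv[...,1]>140),white=(hsv[...,1]<40)&(hsv[...,2]>200)).items():
        m=m&S&(abs(z-.061)<.006); 
        if m.sum(): print(nm,m.sum(),P[m].mean(0).round(4))
E
```

```text
scene boxtop 841 (array([ 573.1, -186.8]), array([133.4,  78. ]), 17.5) 0.05731692356625941
bed 638 (array([ 528.7, -191.4]), array([215.6,  98.1]), 19.0) z 0.003301112657856791
paddle 88 [ 0.5194 -0.2051  0.0596] [ 0.5269 -0.1968  0.0759] [ 0.506  -0.2124  0.031 ]
red 4 [ 0.4757 -0.2293  0.0043]
station 1408 (array([607.1, 166.7]), array([150. , 148.7]), 12.7)
bar 92 (array([606.3, 166.9]), array([59.4, 15.8]), 44.9)
red 9 [0.5531 0.1848 0.0605]
yel 9 [0.5491 0.1661 0.0602]
white 15 [0.554  0.1472 0.0604]
side boxtop 332 (array([ 592.9, -180. ]), array([87.4, 86.9]), 15.6) 0.05904025465585835
bed 432 (array([ 530.5, -248.8]), array([253.6, 180. ]), 18.9) z 0.0051004192725617485
paddle 75 [ 0.5114 -0.1993  0.057 ] [ 0.5232 -0.192   0.0763] [ 0.5019 -0.213   0.0309]
station 1428 (array([606.5, 168.8]), array([149.5, 154.5]), 13.4)
bar 83 (array([606.2, 170.1]), array([58.5, 14.4]), 45.5)
red 9 [0.5553 0.1853 0.0623]
yel 8 [0.5524 0.1653 0.0628]
white 19 [0.5578 0.1647 0.0616]
```

Emit:
apply_moves([
  {"dp":[-0.03,-0.04,0],"yaw":-7},
  {"dp":[-0.06,-0.07,0],"yaw":-14},
  {"dp":[-0.08,-0.1,0],"yaw":-21},
  {"dp":[-0.1,-0.13,0],"yaw":-28},
  {"dp":[-0.12,-0.15,0],"yaw":-35},
  {"dp":[-0.14,-0.18,0],"yaw":-42},
  {"dp":[-0.15,-0.19,-0.01],"yaw":-49},
  {"dp":[-0.16,-0.2,-0.02],"yaw":-56},
  {"dp":[-0.161,-0.204,-0.03],"yaw":-63},
  {"dp":[-0.161,-0.204,-0.03],"yaw":-70},
  {"dp":[-0.161,-0.204,-0.03],"yaw":-72.5},
  {"dp":[-0.161,-0.204,-0.03],"yaw":-72.5},
  {"dp":[-0.161,-0.204,-0.03],"yaw":-72.5},
  {"dp":[-0.161,-0.204,-0.03],"yaw":-72.5},
], grip=-1, squeeze=45)

```text
time_s: 1.27
tcp_pos: [0.514, -0.2039, 0.2185]
eef_rot: [180.0, -0.0, -162.4]
contact_force: [1.0, -1.2, 0.4]
gripper_width: 0.0876
gripper_force: 0.0
```

```bash
python3 - <<'E'
from h import *
d=cap('wrist','w1.png'); print(d['T_tool_cam'].round(3)); s=get_state(); print(s['tcp_pos'],s['eef_rot'],s['joints'])
E
```

```text
[[ 0.001 -0.969 -0.246  0.065]
 [ 1.     0.001 -0.001  0.   ]
 [ 0.001 -0.246  0.969 -0.137]
 [ 0.     0.     0.     1.   ]]
[ 0.51402558 -0.20387751  0.21853867] [ 1.79994799e+02 -1.22036606e-03 -1.62400660e+02] [-1.34322918e+00  1.03860215e+01 -1.73764597e+01 -5.11187780e-03
 -6.22403617e+01 -7.10550495e+01]
```

View pics/w1.png

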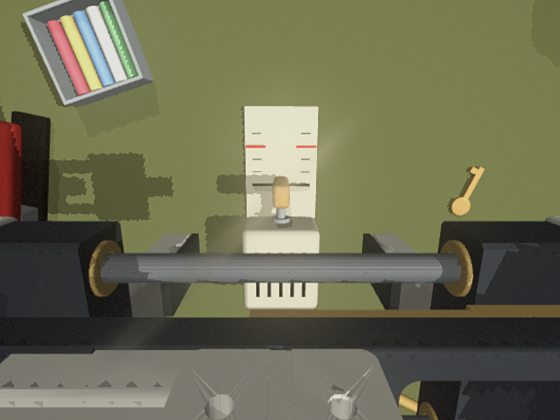

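The wrist view shows the bed (245–318, 107–217), red line at row 147, pointer at row 184, and paddle around (281,193), all well aligned with the image.

```bash
cat >> h.py <<'E'
from scipy.spatial.transform import Rotation as Ro
def wpts(d):
    z=d['range_z']; v,u=np.indices(z.shape); T=d['T_tool_cam']
    c=np.stack([(u-d['cx'])/d['fx']*z,(v-d['cy'])/d['fy']*z,z],-1)
    t=c@T[:3,:3].T+T[:3,3]
    return t@Ro.from_euler('xyz',d['rot'],degrees=True).as_matrix().T+d['tcp']
E
python3 - <<'E'
from h import *
d=dict(np.load('wrist.npz')); P=wpts(d); hsv=cv2.cvtColor(d['image'],cv2.COLOR_RGB2HSV); h,s,V=[hsv[...,i].astype(int) for i in range(3)]
v,u=np.indices(h.shape); z=P[...,2]; R=(u>225)&(u<340)&(v>95)&(v<235)&(d['range_z']>0)
red=R&((h<7)|(h>172))&(s>110)&(v<165)
Q=P[red]; print('red',red.sum(),Q.mean(0).round(4)); k=np.polyfit(Q[:,1],Q[:,0],1); print('yaw',np.degrees(np.arctan(-k[0])))
bed=R&(s<90)&(V>110)&(abs(z-.004)<.006); (c,sz,a)=cv2.minAreaRect((P[bed&(v<205)][:,:2]*1000).astype(np.float32)); print('bed',c,sz,a,np.median(z[bed]))
top=R&(abs(z-.074)<.006)&(v>165)&(v<212); print('ptop',top.sum(),P[top].mean(0).round(4),P[top].min(0),P[top].max(0)); print(cv2.minAreaRect((P[top][:,:2]*1000).astype(np.float32)))
ptr=R&(V<70)&(abs(v-184)<3)&(z<.03); print('ptr',ptr.sum(),P[ptr].mean(0).round(4))
for l in P[red][::20]: print(l.round(4))
E
```

```text
red 77 [ 0.4746 -0.2185  0.0054]
yaw 17.550708579477636
bed (479.73175048828125, -211.90513610839844) (120.3268814086914, 132.2415771484375) 17.59751319885254 0.0035906319859481117
ptop 372 [ 0.5124 -0.2038  0.0736] [ 0.50174791 -0.2128744   0.06900889] [ 0.52490702 -0.1942632   0.07626442]
((513.038818359375, -203.46217346191406), (21.32088279724121, 15.003734588623047), 17.5009765625)
ptr 0 [nan nan nan]
[ 0.4836 -0.252   0.0062]
[ 0.4794 -0.235   0.0055]
[ 0.462  -0.1804  0.0053]
[ 0.4691 -0.1989  0.0051]<stdin>:8: RuntimeWarning: Mean of empty slice.
  ret = um.true_divide(
```

Emit:
apply_moves([
  {"dp":[-0.001,0,-0.03],"yaw":0},
  {"dp":[-0.001,0,-0.06],"yaw":0},
  {"dp":[-0.001,0,-0.09],"yaw":0},
  {"dp":[-0.001,0,-0.115],"yaw":0},
  {"dp":[-0.001,0,-0.135],"yaw":0},
  {"dp":[-0.001,0,-0.15],"yaw":0},
  {"dp":[-0.001,0,-0.158],"yaw":0},
  {"dp":[-0.001,0,-0.158],"yaw":0},
  {"dp":[-0.001,0,-0.158],"yaw":0},
  {"dp":[-0.001,0,-0.158],"yaw":0},
])

```text
time_s: 2.15
tcp_pos: [0.5138, -0.2041, 0.0616]
eef_rot: [-180.0, 0.1, -162.5]
contact_force: [-0.5, 0.4, -0.2]
gripper_width: 0.0874
gripper_force: 0.0
```

Emit:
apply_moves([
  {"dp":[0,0,0]},
  {"dp":[0,0,0]},
  {"dp":[0,0,0]},
  {"dp":[0,0,0]},
  {"dp":[0,0,0]},
  {"dp":[0,0,0]},
  {"dp":[0,0,0]},
  {"dp":[0,0,0]},
  {"dp":[0,0,0]},
  {"dp":[0,0,0]},
  {"dp":[0,0,0]},
  {"dp":[0,0,0]},
], grip=1, squeeze=45)

```text
$.targets[0]: bad value
```

Yaw must be given.

Emit:
apply_moves([
  {"dp":[0,0,0],"yaw":0},
  {"dp":[0,0,0],"yaw":0},
  {"dp":[0,0,0],"yaw":0},
  {"dp":[0,0,0],"yaw":0},
  {"dp":[0,0,0],"yaw":0},
  {"dp":[0,0,0],"yaw":0},
  {"dp":[0,0,0],"yaw":0},
  {"dp":[0,0,0],"yaw":0},
  {"dp":[0,0,0],"yaw":0},
  {"dp":[0,0,0],"yaw":0},
  {"dp":[0,0,0],"yaw":0},
  {"dp":[0,0,0],"yaw":0},
], grip=1, squeeze=45)

```text
time_s: 3.15
tcp_pos: [0.513, -0.2042, 0.0605]
eef_rot: [-180.0, -0.0, -162.5]
contact_force: [0.4, -0.3, -0.4]
gripper_width: 0.0159
gripper_force: 45.0
```

Emit:
apply_moves([
  {"dp":[-0.0029,-0.0009,0],"yaw":0},
  {"dp":[-0.0057,-0.0018,0],"yaw":0},
  {"dp":[-0.0086,-0.0027,0],"yaw":0},
  {"dp":[-0.0114,-0.0036,0],"yaw":0},
  {"dp":[-0.0143,-0.0045,0],"yaw":0},
  {"dp":[-0.0172,-0.0054,0],"yaw":0},
  {"dp":[-0.02,-0.0063,0],"yaw":0},
  {"dp":[-0.0229,-0.0072,0],"yaw":0},
  {"dp":[-0.0257,-0.0081,0],"yaw":0},
  {"dp":[-0.0286,-0.009,0],"yaw":0},
  {"dp":[-0.0315,-0.01,0],"yaw":0},
  {"dp":[-0.0343,-0.0108,0],"yaw":0},
  {"dp":[-0.0372,-0.0118,0],"yaw":0},
  {"dp":[-0.039,-0.0123,0],"yaw":0},
  {"dp":[-0.04,-0.0127,0],"yaw":0},
  {"dp":[-0.04,-0.0127,0],"yaw":0},
  {"dp":[-0.04,-0.0127,0],"yaw":0},
])

```text
time_s: 4.57
tcp_pos: [0.4735, -0.2166, 0.0605]
eef_rot: [-180.0, 0.1, -162.5]
contact_force: [6.1, 0.6, -7.1]
gripper_width: 0.0158
gripper_force: 45.0
```

```bash
python3 - <<'E'
from h import *
d=cap('wrist'); s=get_state(); print(s['tcp_pos'],s['contact_force'],s['gripper_width'])
cv2.imwrite('pics/w2.png',cv2.resize(d['image'][100:420,180:400,::-1],None,fx=1.8,fy=1.8,interpolation=cv2.INTER_CUBIC))
E
```

```text
[ 0.47356247 -0.21656917  0.06056452] [ 6.53543024  0.86025923 -7.75339986] 0.015536636797632508
```

View pics/w2.png

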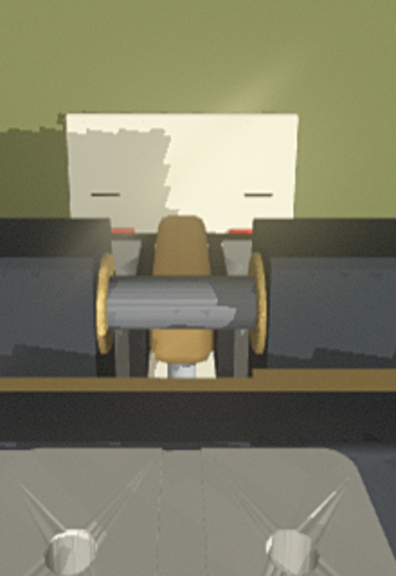

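The crop shows the pointer (row 234) at the near edge of the red line (row 231), under 1 mm short. I'll add 0.7 mm and hold for more than 1 s.

Emit:
apply_moves([
  {"dp":[-0.0007,-0.0002,0],"yaw":0},
  {"dp":[-0.0007,-0.0002,0],"yaw":0},
  {"dp":[-0.0007,-0.0002,0],"yaw":0},
  {"dp":[-0.0007,-0.0002,0],"yaw":0},
  {"dp":[-0.0007,-0.0002,0],"yaw":0},
  {"dp":[-0.0007,-0.0002,0],"yaw":0},
  {"dp":[-0.0007,-0.0002,0],"yaw":0},
  {"dp":[-0.0007,-0.0002,0],"yaw":0},
  {"dp":[-0.0007,-0.0002,0],"yaw":0},
  {"dp":[-0.0007,-0.0002,0],"yaw":0},
  {"dp":[-0.0007,-0.0002,0],"yaw":0},
  {"dp":[-0.0007,-0.0002,0],"yaw":0},
  {"dp":[-0.0007,-0.0002,0],"yaw":0},
  {"dp":[-0.0007,-0.0002,0],"yaw":0},
  {"dp":[-0.0007,-0.0002,0],"yaw":0},
  {"dp":[-0.0007,-0.0002,0],"yaw":0},
  {"dp":[-0.0007,-0.0002,0],"yaw":0},
  {"dp":[-0.0007,-0.0002,0],"yaw":0},
])

```text
time_s: 6.12
tcp_pos: [0.473, -0.2168, 0.0606]
eef_rot: [-180.0, 0.1, -162.5]
contact_force: [7.0, 0.9, -7.0]
gripper_width: 0.016
gripper_force: 45.0
```

Emit:
apply_moves([
  {"dp":[0.0025,0.0008,0],"yaw":0},
  {"dp":[0.005,0.0016,0],"yaw":0},
  {"dp":[0.0075,0.0024,0],"yaw":0},
  {"dp":[0.01,0.0032,0],"yaw":0},
  {"dp":[0.0125,0.004,0],"yaw":0},
  {"dp":[0.015,0.0048,0],"yaw":0},
  {"dp":[0.0175,0.0056,0],"yaw":0},
  {"dp":[0.02,0.0064,0],"yaw":0},
  {"dp":[0.0225,0.0072,0],"yaw":0},
  {"dp":[0.025,0.0079,0],"yaw":0},
  {"dp":[0.0275,0.0087,0],"yaw":0},
  {"dp":[0.03,0.0095,0],"yaw":0},
  {"dp":[0.0325,0.0103,0],"yaw":0},
  {"dp":[0.035,0.0111,0],"yaw":0},
  {"dp":[0.037,0.0117,0],"yaw":0},
  {"dp":[0.039,0.0123,0],"yaw":0},
  {"dp":[0.04,0.0127,0],"yaw":0},
  {"dp":[0.0405,0.0129,0],"yaw":0},
  {"dp":[0.0405,0.0129,0],"yaw":0},
  {"dp":[0.0405,0.0129,0],"yaw":0},
])

```text
time_s: 7.78
tcp_pos: [0.5129, -0.2041, 0.0606]
eef_rot: [-180.0, 0.0, -162.5]
contact_force: [4.0, -3.5, -5.6]
gripper_width: 0.0161
gripper_force: 45.0
```

Emit:
apply_moves([
  {"dp":[0,0,0],"yaw":0},
  {"dp":[0,0,0],"yaw":0},
  {"dp":[0,0,0],"yaw":0},
  {"dp":[0,0,0],"yaw":0},
  {"dp":[0,0,0],"yaw":0},
  {"dp":[0,0,0],"yaw":0},
  {"dp":[0,0,0],"yaw":0},
  {"dp":[0,0,0],"yaw":0},
  {"dp":[0,0,0.02],"yaw":0},
  {"dp":[0,0,0.05],"yaw":0},
  {"dp":[0,0,0.08],"yaw":0},
  {"dp":[0,0,0.11],"yaw":0},
  {"dp":[0,0,0.14],"yaw":0},
  {"dp":[0,0,0.158],"yaw":0},
  {"dp":[0,0,0.158],"yaw":0},
  {"dp":[0,0,0.158],"yaw":0},
], grip=-1)

```text
time_s: 9.12
tcp_pos: [0.5132, -0.204, 0.2197]
eef_rot: [-180.0, 0.1, -162.5]
contact_force: [0.3, 0.1, -0.1]
gripper_width: 0.0876
gripper_force: 0.0
```

```bash
python3 - <<'E'
from h import *
d=cap('wrist','w3.png'); P=wpts(d); v,u=np.indices(P.shape[:2]); z=P[...,2]
top=(u>225)&(u<340)&(abs(z-.074)<.006)&(v>100)&(v<212); print(cv2.minAreaRect((P[top][:,:2]*1000).astype(np.float32)))
s=get_state(); print(s['tcp_pos'],s['eef_rot'],s['joints'],s['time_s'])
E
```

```text
Traceback (most recent call last):
  File "h.py", line 17, in wpts
    return t@Ro.from_euler('xyz',d['rot'],degrees=True).as_matrix().T+d['tcp']
                                 ~^^^^^^^
KeyError: 'rot'
```

Emit:
apply_moves([
  {"dp":[0.01,0.035,0],"yaw":4},
  {"dp":[0.02,0.07,0],"yaw":8},
  {"dp":[0.03,0.11,0],"yaw":12},
  {"dp":[0.04,0.15,0],"yaw":16},
  {"dp":[0.05,0.19,0],"yaw":20},
  {"dp":[0.06,0.23,0],"yaw":24},
  {"dp":[0.07,0.27,0.005],"yaw":27},
  {"dp":[0.08,0.31,0.01],"yaw":27},
  {"dp":[0.09,0.345,0.01],"yaw":27},
  {"dp":[0.0935,0.365,0.01],"yaw":27},
  {"dp":[0.0935,0.372,0.01],"yaw":27},
  {"dp":[0.0935,0.372,0.01],"yaw":27},
  {"dp":[0.0935,0.372,0.01],"yaw":27},
  {"dp":[0.0935,0.372,0.01],"yaw":27},
])

```text
time_s: 10.33
tcp_pos: [0.6058, 0.1668, 0.2279]
eef_rot: [180.0, -0.1, -135.5]
contact_force: [-0.7, 0.5, -0.9]
gripper_width: 0.0878
gripper_force: 0.0
```

```bash
python3 - <<'E'
from h import *
d=dict(np.load('wrist.npz')); P=wpts(d); v,u=np.indices(P.shape[:2]); z=P[...,2]
top=(u>225)&(u<340)&(abs(z-.074)<.006)&(v>100)&(v<212); print('paddle',cv2.minAreaRect((P[top][:,:2]*1000).astype(np.float32)))
cap('wrist','w4.png'); d=dict(np.load('wrist.npz')); P=wpts(d); z=P[...,2]; hsv=cv2.cvtColor(d['image'],cv2.COLOR_RGB2HSV); h,s,V=[hsv[...,i].astype(int) for i in range(3)]
C=np.hypot(P[...,0]-.6065,P[...,1]-.168)
bt=(abs(z-.104)<.006)&(C<.04); print('bar',bt.sum(),cv2.minAreaRect((P[bt][:,:2]*1000).astype(np.float32)),np.median(z[bt]))
st=(abs(z-.06)<.005)&(C<.11); print('stn',cv2.minAreaRect((P[st][:,:2]*1000).astype(np.float32)))
for nm,m in dict(red=((h<7)|(h>172))&(s>150),yel=(h>22)&(h<35)&(s>140),white=(s<40)&(V>200)).items():
    m=m&(abs(z-.061)<.006)&(abs(C-.055)<.012); print(nm,m.sum(),P[m].mean(0).round(4))
g=get_state(); print(g['tcp_pos'],g['eef_rot'],g['joints'],g['time_s'])
E
```

```text
paddle ((512.9795532226562, -203.91419982910156), (21.01885223388672, 15.963497161865234), 18.38426399230957)
bar 1050 ((606.0287475585938, 168.3139190673828), (59.195709228515625, 13.848556518554688), 43.26654815673828) 0.10416375275609943
stn ((606.4093017578125, 168.68833923339844), (148.46644592285156, 149.54437255859375), 12.912494659423828)
red 79 [0.555  0.1861 0.0616]
yel 0 [nan nan nan]
white 123 [0.5569 0.1474 0.0615]
[0.60594194 0.16661912 0.22824738] [ 1.79989631e+02 -4.49960092e-02 -1.35565620e+02] [ 3.31445540e+01  1.69904751e+01 -7.18365333e+00 -1.48925100e-03
 -6.58720268e+01 -7.87095691e+01] 10.3833<stdin>:9: RuntimeWarning: Mean of empty slice.
  ret = um.true_divide(
```

View pics/w4.png

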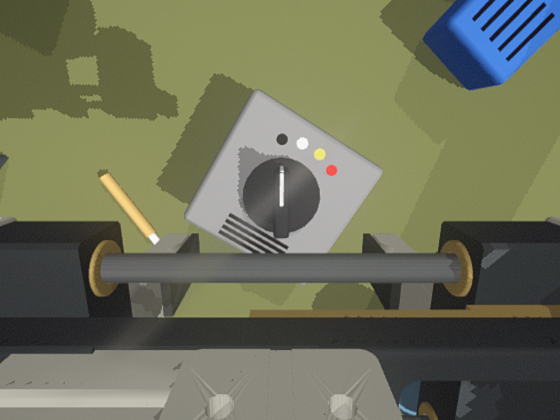

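Picture: bar at (281,200) with its line pointing at the black dot (281,139), then white (302,143), yellow (320,154) and red (331,170) going clockwise. The slide is back home.

Emit:
apply_moves([
  {"dp":[0,0,-0.03],"yaw":-0.7},
  {"dp":[0,0,-0.06],"yaw":-0.7},
  {"dp":[0,0,-0.085],"yaw":-0.7},
  {"dp":[0,0,-0.105],"yaw":-0.7},
  {"dp":[0,0,-0.12],"yaw":-0.7},
  {"dp":[0,0,-0.13],"yaw":-0.7},
  {"dp":[0,0,-0.134],"yaw":-0.7},
  {"dp":[0,0,-0.134],"yaw":-0.7},
  {"dp":[0,0,-0.134],"yaw":-0.7},
  {"dp":[0,0,-0.134],"yaw":-0.7},
])

```text
time_s: 11.22
tcp_pos: [0.607, 0.1682, 0.0959]
eef_rot: [-180.0, 0.1, -136.2]
contact_force: [-0.5, 0.6, -0.1]
gripper_width: 0.0876
gripper_force: 0.0
```

Emit:
apply_moves([
  {"dp":[0,0,0],"yaw":0},
  {"dp":[0,0,0],"yaw":0},
  {"dp":[0,0,0],"yaw":0},
  {"dp":[0,0,0],"yaw":0},
  {"dp":[0,0,0],"yaw":0},
  {"dp":[0,0,0],"yaw":0},
  {"dp":[0,0,0],"yaw":0},
  {"dp":[0,0,0],"yaw":0},
  {"dp":[0,0,0],"yaw":0},
  {"dp":[0,0,0],"yaw":0},
  {"dp":[0,0,0],"yaw":0},
  {"dp":[0,0,0],"yaw":0},
], grip=1, squeeze=50)

```text
time_s: 12.22
tcp_pos: [0.6062, 0.168, 0.0945]
eef_rot: [180.0, -0.0, -136.2]
contact_force: [-1.3, 3.5, 1.4]
gripper_width: 0.0138
gripper_force: 50.0
```

Gripped. Next I turn clockwise 61.9° in steady steps.

Emit:
apply_moves([
  {"dp":[0,0,0],"yaw":-3},
  {"dp":[0,0,0],"yaw":-7},
  {"dp":[0,0,0],"yaw":-11},
  {"dp":[0,0,0],"yaw":-15},
  {"dp":[0,0,0],"yaw":-19},
  {"dp":[0,0,0],"yaw":-23},
  {"dp":[0,0,0],"yaw":-27},
  {"dp":[0,0,0],"yaw":-31},
  {"dp":[0,0,0],"yaw":-35},
  {"dp":[0,0,0],"yaw":-39},
  {"dp":[0,0,0],"yaw":-43},
  {"dp":[0,0,0],"yaw":-47},
  {"dp":[0,0,0],"yaw":-51},
  {"dp":[0,0,0],"yaw":-54},
  {"dp":[0,0,0],"yaw":-57},
  {"dp":[0,0,0],"yaw":-59.5},
  {"dp":[0,0,0],"yaw":-61},
  {"dp":[0,0,0],"yaw":-61.9},
  {"dp":[0,0,0],"yaw":-61.9},
  {"dp":[0,0,0],"yaw":-61.9},
])

```text
time_s: 13.88
tcp_pos: [0.606, 0.1691, 0.0945]
eef_rot: [179.9, -0.0, 161.9]
contact_force: [-3.2, 5.4, 0.8]
gripper_width: 0.0135
gripper_force: 50.0
```

```bash
python3 - <<'E'
from h import *
d=cap('wrist'); d=dict(np.load('wrist.npz')); P=wpts(d) if 'rot' in d else None
g=get_state(); print(g['tcp_pos'],g['eef_rot'],g['joints'],g['time_s'],g['moment'],g['gripper_width'])
cv2.imwrite('pics/w5.png',cv2.resize(d['image'][80:360,160:420,::-1],None,fx=2,fy=2,interpolation=cv2.INTER_CUBIC))
a=cap('side'); cv2.imwrite('pics/s5.png',cv2.resize(a['image'][200:310,180:300,::-1],None,fx=5,fy=5,interpolation=cv2.INTER_CUBIC))
E
```

```text
[0.6060151  0.16915265 0.09455551] [ 1.79926958e+02 -2.16787876e-02  1.61925855e+02] [ 3.33070908e+01  2.39304990e+01 -1.60506904e+01 -8.16511799e-02
 -4.99753012e+01 -1.41328762e+02] 13.9333 [1.75625119 0.86304519 0.17981717] 0.013930572683947779
```

View pics/w5.png

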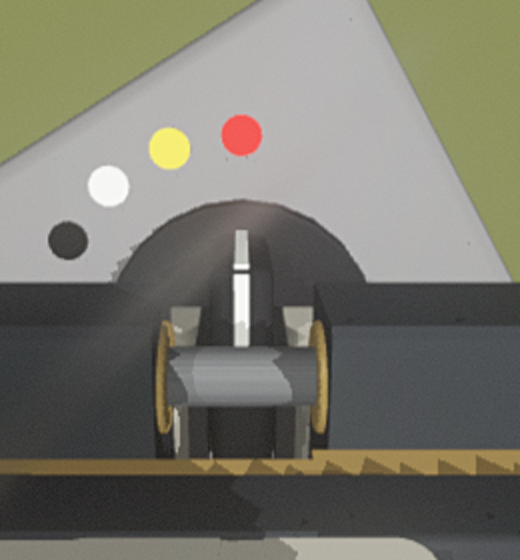

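The white line (column 241) points straight at the red dot (241,135). I'll hold a second to check it stays.

Emit:
apply_moves([
  {"dp":[0,0,0],"yaw":0},
  {"dp":[0,0,0],"yaw":0},
  {"dp":[0,0,0],"yaw":0},
  {"dp":[0,0,0],"yaw":0},
  {"dp":[0,0,0],"yaw":0},
  {"dp":[0,0,0],"yaw":0},
  {"dp":[0,0,0],"yaw":0},
  {"dp":[0,0,0],"yaw":0},
  {"dp":[0,0,0],"yaw":0},
  {"dp":[0,0,0],"yaw":0},
  {"dp":[0,0,0],"yaw":0},
  {"dp":[0,0,0],"yaw":0},
])

```text
time_s: 14.98
tcp_pos: [0.606, 0.1691, 0.0945]
eef_rot: [179.9, -0.0, 161.9]
contact_force: [-3.5, 5.5, 0.8]
gripper_width: 0.0136
gripper_force: 50.0
```

```bash
python3 - <<'E'
from h import *
o=dict(np.load('wrist.npz'))['image'].astype(int)
d=cap('wrist'); D=np.abs(d['image'].astype(int)-o)[190:260,260:300]; print('bar change',D.max(),D.mean())
g=get_state(); print(g['eef_rot'],g['gripper_width'],g['gripper_force'])
if D.mean()<4: print(r.close_job())
E
```

```text
bar change 10 1.7488095238095238
[ 1.79929350e+02 -2.15311966e-02  1.61928434e+02] 0.013764055742838273 50.0043386220932
the job is handed in; nothing more can be done
None
```

The job is handed in at about 15 s: the slide was pulled to the red line, held for over a second and guided back to rest, and the gripper is still holding the dial at the red dot; the judge's verdict was not shown.

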